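# Hook a tool-holder bracket into a slotted upright

### The job

Pick up the blue tool-holder bracket, press its two hooks into the two slots of the upright until its back lies flat against the slotted strip, then push it down past the click until it sits fully home, and let go. Feel for the slots and press gently, never hard; leave the glue bottle, wire spool, black tape and orange screwdriver where they are.

Things in the scene. Friction and masses are not known exactly. Their poses are not given: they have to be found in the camera images.
- bracket_grip (a point): Middle of the 12 mm thick (y) upright grip fin of the loose blue bracket (0.25 kg, 112x76x96 mm), between two black rubber patches; the bracket stands on its 6 mm flange (38 mm to each side), 78 mm below. x: level, towards back and hooks; z up. The fin runs 26 mm forward and back of the point and 18 mm above it; its sides are free down to the flange. Flat back face at x = +34 mm, 40 mm wide.
- bracket_hook (a point): Middle of the upper hook's tip face, 46 mm behind (+x) and 12.5 mm below the grip point; same axes. Two steel hooks, one 44 mm below the other, stand out 12 mm from the back face. Each is 10 mm thick (y); its tip is 22 mm high (11 mm either side of this point), 6.5 mm thick in x and hangs 14 mm below the neck; the 5.5 mm long neck straddles the strip's 4 mm wall.
- stand: Fixed upright: grey post 188 mm high on a dark foot plate 150x130x8 mm that reaches 30 mm in front of the strip. Origin on the table straight below the middle of the strip's front face; x points into the upright (the face looks along -x), z up. Bracket home: back face at x = 0, y = 0, same x axis. With its hooks merely touching the solid face its back stays 12 mm off.
- strip_mid (a point): Point on the front face line, 121 mm above the table: the mean height of the aluminium strip's middle. The strip (44 mm wide, 122 mm high) is clamped up to 8 mm higher or lower: see or feel it. From the strip's true middle the slots (14 mm wide, 27 mm high, y = 0) span -21 to +6 and +23 to +50 mm. Hooks enter with the grip point 46.5 to 51.5 mm above the true middle; at home it is 32.5 mm above.
- click (a joint): Sprung brass nose on the strip, below the slots; m, 0 = free, standing 5 mm out of the face; 0.005 = pushed flush. Moving down, the bracket's lower edge must push it back: about 6 to 12 N downward in all, more than its 2 to 3 N of weight. It springs out into a notch in the bracket's back just before home, then the hooks' necks land on the slots' lower edges.
- telltale (a joint): Red sprung tab, 10x30x5 mm, on the strip's front below the brass nose; m, 0 = free, growing as the bracket's lower edge pushes it down, about 0.004 when the bracket is fully home. Pushes back with less than 1 N.
- glue_bottle: Brown glue bottle with blue cap, 47 x 48 x 88 mm, origin at its underside; a bystander.
- element_spool: Orange spool of wire, 52 mm across, 32 mm high, origin at its underside; a bystander.
- tape_black: Roll of black tape, 55 mm across, 19 mm high, origin at its underside; a bystander.
- driver_orange: Screwdriver with orange handle, 197 mm long, lying along its y axis, 32 mm high, origin at the underside of its middle; a bystander.
Things that resemble listed ones, but are neither listed nor needed, are in the scene too. Of the things that look like the stand, the larger one is meant.

How it is judged:
By the outcome, as a careful person would: the job done as asked, in the order asked, and still so for the second after the job is handed in, with the robot touching nothing.
It also fails if it takes over 64 s, if anything falls off the work surface, if the arm or the gripper's body presses on something with over 40 N, if the wrist force passes 120 N, or if a joint passes its speed limit or range.

### The arm

A 6-joint arm with a two-finger parallel gripper is mounted at the origin on a cart in front of the work surface, level with it; the furniture and walls round the work are solid. World frame = base frame: x ahead of the robot, y to its left, z up, the work surface at z = 0. Lengths are in m, angles in rad, forces in N, time in s.
With the tool pointing down it reaches from about 0.35 to 0.775 m from the base axis. Payload 7.3 kg.
Tool frame: the origin (TCP) lies at the very end of the fingers, on their centre line; the grasp point (between the pads) lies 19 mm behind it; z points along the fingers, y is the line along which they close (so a half turn about z gives the same grasp; the last joint's range is limited). The gripper opens to 92 mm and grips with 3 to 60 N. Pads are 19 mm wide; open, the fingers measure 130 mm over their backs; the gripper's body (75 mm by 190 mm) begins 47 mm behind the grasp point.
Start: joints at [-1.49, 0.342, 1.524, -0, 1.275, -0.146], TCP at [0.118, -0.512, 0.227] pointing down, gripper open.
Joint ranges: [-2.53, 2.53], [-0.77, 2.02], [0.04, 2.7], [-1, 4.14], [0.28, 2.66], [-3.11, 3.11]. Speed limits (rad/s): [2.57, 2.57, 3.14, 3.14, 3.14, 3.14].

### API

Orientations are given as [roll, pitch, yaw] about the fixed x, y, z axes, in that order (R = Rz(yaw) Ry(pitch) Rx(roll)).
In Python, from cell import robot gives the robot as it stands. The module is installed in compiled form; this text tells all that it offers.
- The arm moves only by the tool arm_command, never from a script. Its argument "moves" is a list of rows, each a list of 3 entries, a list of its own where there are three numbers: the shift along the tool's x, y, z in m, then the turn, a rotation vector about the tool's x, y, z in rad, then the finger opening in m, from 0 to 0.0918. In form: [[[dx, dy, dz], [ax, ay, az], claw], ...]. A call has exactly 5 rows; each row is the pose to reach, as a shift and turn from the pose commanded when the call began, along the tool's axes at that moment; what a row does not reach only later rows make up. A row lasts 1/10 s, in which the tool goes at most 50 mm and 8.59 degrees, less where a joint would pass 70% of its speed; a pose out of reach is approached as far as the arm can. A call with a gripper value outside its range is refused whole. The fingers move at their own pace and stop on an object; "squeeze" is the grip in N (left out, the last holds). Time passes only in rows, so rows that repeat a pose let the fingers close, or fill a call up. It gives the time, the measured TCP pose, the force, the opening and the grip force at its end, in the units of the state.
- robot.observe(): the state, without advancing time (a new reading comes with each control period).
- robot.read_camera(name): name is "side" or "top"; returns the picture (480x640x3 uint8, red, green, blue); there is no depth.
- robot.camera_model(name): a dict with "fx", "fy", "cx", "cy" (pixels), "R" (3x3) and "t" (3): a world point X has camera coordinates R X + t. Camera axes: x right, y down, z forward; pixel columns grow to the right and rows downward; lengths in m; the calibration is good to about 2 mm. A picture is of the moment at which its call begins. camera_model takes no time and is no camera call.
- robot.hand_in(): hands the job in; it is judged then, once.
The state is a dict: "time": time; "qpos": joint angles; "qvel": joint speeds; "joint_efforts": joint torques, N m; "tool_pos": TCP position; "tool_rot": TCP orientation; "contact_force": force on the tool from outside, world axes, zero at the start; "torque": the same for the moment, N m; "opening": finger opening in m; "grip_force": force on a finger pad.
Only numpy, scipy, OpenCV 4.12 (cv2) and the standard library are available. Lean on these libraries where they do the work, as an engineer would, in place of code of your own. Each camera call takes 0.05 s, during which the arm holds its last target. There are 200 camera calls.

## Working session

There is one attempt and no reset: what is moved stays moved. The work goes in short steps, Python scripts to look and compute and a tool call to move; the robot and the scene stay as the last step left them, time stands still between calls to the robot, and variables do not carry over. Pictures are saved under pics/ and viewed, at most 12 in all, crops included, and the job is handed in when it is done.

Besides the shell and the picture viewer there is one more tool, called by a JSON object that holds its "method" and its "body". arm_command: Moves the arm, as the interface text tells. Its arguments: {"type":"object","properties":{"moves":{"type":"array"},"squeeze":{"type":"number"}},"required":["moves"]}

```bash
mkdir -p pics
cat > h.py <<'E'
import numpy as np, cv2
from cell import robot
from scipy.spatial.transform import Rotation as Ro
def snap(cam,name,crop=None,s=1):
    im=robot.read_camera(cam)[:,:,::-1].copy()
    cv2.imwrite('pics/full_'+name,im)
    if crop: x0,y0,x1,y1=crop; im=im[y0:y1,x0:x1]
    cv2.imwrite('pics/'+name,cv2.resize(im,None,fx=s,fy=s,interpolation=cv2.INTER_CUBIC))
def proj(cam,X):
    m=robot.camera_model(cam); c=np.atleast_2d(X)@np.array(m['R']).T+np.array(m['t'])
    return np.c_[m['fx']*c[:,0]/c[:,2]+m['cx'],m['fy']*c[:,1]/c[:,2]+m['cy']]
def ray(cam,u,v):
    m=robot.camera_model(cam);R=np.array(m['R']);t=np.array(m['t'])
    return -R.T@t, R.T@np.array([(u-m['cx'])/m['fx'],(v-m['cy'])/m['fy'],1])
def atz(cam,u,v,z):
    o,d=ray(cam,u,v); return o+d*(z-o[2])/d[2]
E
python3 - <<'E'
from h import *
np.set_printoptions(precision=4,suppress=True)
s=robot.observe(); print(s)
for c in('side','top'):
    snap(c,c+'0.png'); m=robot.camera_model(c); print(c,m['fx'],m['R'],ray(c,320,240))
E
```

```text
{'time': 0.0, 'qpos': array([-1.49  ,  0.3427,  1.525 , -0.    ,  1.2754, -0.146 ]), 'qvel': array([ 0.    , -0.0011,  0.0001, -0.0011,  0.0009, -0.0002]), 'joint_efforts': array([  0.0002, -43.1246, -24.4221,   0.0716,   0.056 ,  -0.0001]), 'tool_pos': array([ 0.118 , -0.5111,  0.2261]), 'tool_rot': array([-3.1401, -0.0002,  0.2268]), 'contact_force': array([-0.5248,  1.3035, -0.2269]), 'torque': array([ 0.0034, -0.0044,  0.0073]), 'grip_force': 0.0, 'opening': 0.0916893923313132}
side 527.5073208733309 [[-0.9989 -0.0383  0.0259]
 [-0.0393  0.4082 -0.9121]
 [ 0.0243 -0.9121 -0.4092]] (array([0.5696, 1.0824, 0.5937]), array([ 0.0386, -0.9061, -0.4218]))
top 500.0606071561838 [[-0.0231 -0.9996 -0.0132]
 [-0.997   0.024  -0.0737]
 [ 0.074   0.0115 -0.9972]] (array([ 0.4898, -0.0193,  1.3143]), array([ 0.0581,  0.0203, -0.9983]))
```

View pics/top0.png

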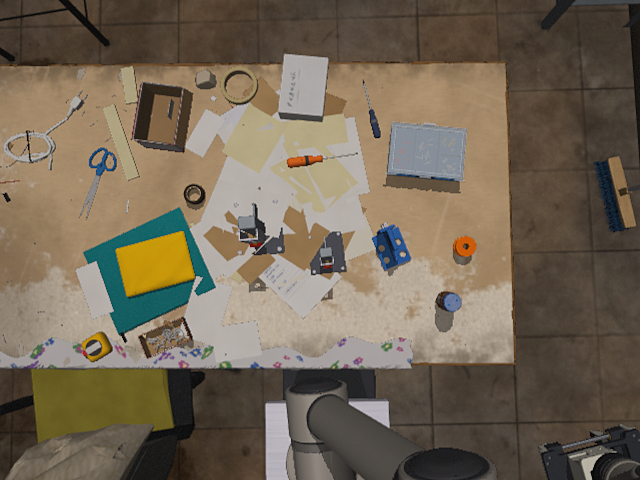

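View pics/side0.png

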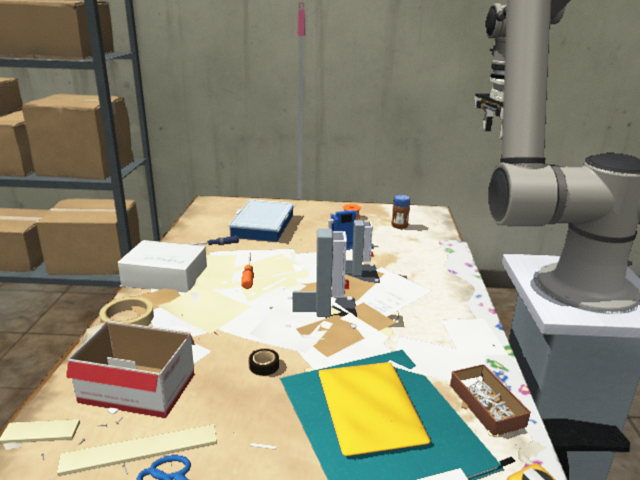

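The top view shows the blue bracket at (392,247). There are two stand-like posts, at (255,232) and (328,255). The blue things that could be mistaken for the bracket are the box (427,152), scissors (100,160) and bottle cap (450,300). Next I'll look at close crops.

Run:
```python
import cv2
a=cv2.imread('pics/full_top0.png')[195:295,225:420]; cv2.imwrite('pics/t1.png',cv2.resize(a,None,fx=4,fy=4,interpolation=cv2.INTER_CUBIC))
a=cv2.imread('pics/full_side0.png')[190:330,285:420]; cv2.imwrite('pics/s1.png',cv2.resize(a,None,fx=4,fy=4,interpolation=cv2.INTER_CUBIC))
```

```text
(no output)
```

View pics/t1.png

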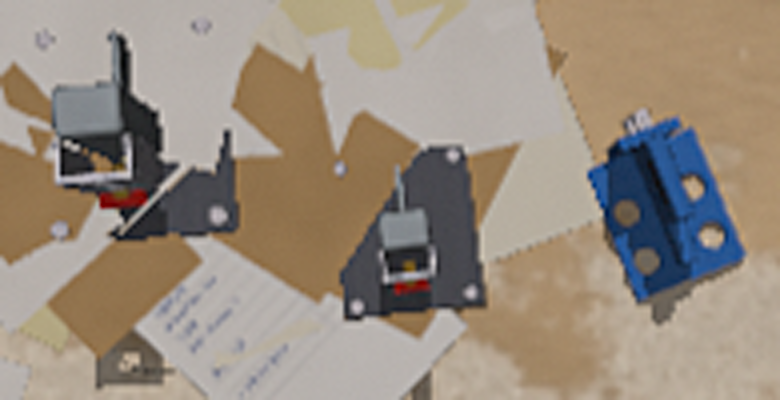

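View pics/s1.png

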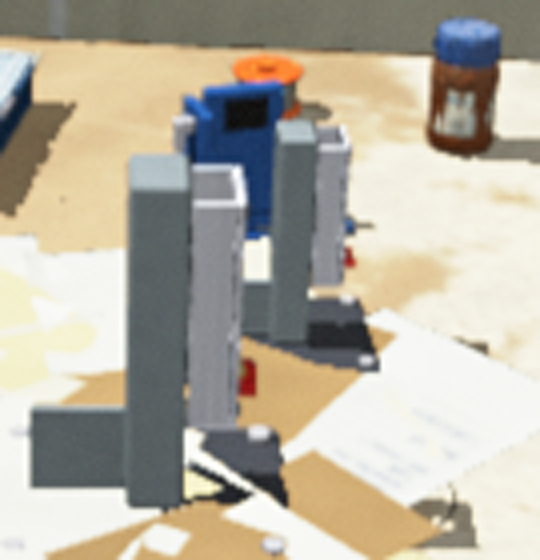

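The crops show the larger post at top (255,232), the taller one in the side view, so that is the stand. The bracket is the blue flanged part at top (392,247), with a visible fin patch and hooks. Now I'll compute poses.

Run:
```python
from h import *
np.set_printoptions(precision=4,suppress=True)
T=lambda x,y:(225+(x-1.5)/4,195+(y-1.5)/4); S=lambda x,y:(285+(x-1.5)/4,190+(y-1.5)/4)
def tri(a,b):
    o1,d1=ray('top',*a);o2,d2=ray('side',*b)
    k=np.linalg.lstsq(np.c_[d1,-d2],o2-o1,rcond=None)[0]; p,q=o1+k[0]*d1,o2+k[1]*d2
    return (p+q)/2,np.linalg.norm(p-q)
n=tri(T(59,185),S(243,204));f=tri(T(131,181),S(243,167));print('strip',n,f)
h=[atz('top',*T(*p),.006) for p in [(626,213),(647,263),(692,187),(711,236)]]
c=np.mean(h,0);ax=(h[0]-h[1]+h[2]-h[3])[:2];ax/=np.linalg.norm(ax);lat=np.array([-ax[1],ax[0]])
print('holes',np.array(h),c,'yaw',np.degrees(np.arctan2(ax[1],ax[0])))
o,d=ray('side',*S(247,113)); k=((c[:2]+.006*lat-o[:2])@lat)/(d[:2]@lat); p=o+k*d
g=p-np.r_[lat,0]*.006; print('grip',g,'along from hole centre',(g[:2]-c[:2])@ax)
# check projections
A=np.r_[ax,0];L=np.r_[lat,0];Z=np.array([0,0,1.]);g[2]=.078
for nm,P in dict(fintopF=-.026*A+.018*Z,fintopB=.026*A+.018*Z,hook=.046*A-.0125*Z,backTL=.034*A+.02*L+.018*Z,backTR=.034*A-.02*L+.018*Z,flBL=.034*A+.038*L-.078*Z,flFL=-.066*A+.038*L-.072*Z,flFR=-.066*A-.038*L-.072*Z).items():
    print(nm,(proj('top',g+P)[0]-[225,195])*4,(proj('side',g+P)[0]-[285,190])*4)
for z in(.17,.18,.19): print(z,atz('top',*T(59,185),z),atz('top',*T(131,181),z))
for nm,q in dict(bottle=(447,302),spool=(465,246)).items(): print(nm,atz('top',*q,0.03))
print(atz('top',*T(402,280),.12))
```

```text
strip (array([0.5593, 0.1877, 0.1779]), np.float64(0.0018682045140624526)) (array([0.5601, 0.1465, 0.1785]), np.float64(0.0009508680020117557))
holes [[ 0.5416 -0.152   0.006 ]
 [ 0.5087 -0.1646  0.006 ]
 [ 0.5576 -0.1956  0.006 ]
 [ 0.5253 -0.2069  0.006 ]] [ 0.5333 -0.1797  0.006 ] yaw 20.151846446338126
grip [ 0.5586 -0.1705  0.0783] along from hole centre 0.02696161592159681
fintopF [684.9111 216.407 ] [281.5673  78.6703]
fintopB [652.8077 137.1103] [204.8663  86.122 ]
hook [635.2411 111.3323] [173.6288 133.4343]
backTL [617.4463 136.9454] [203.0587  98.8693]
backTR [678.3121 112.9701] [183.0241  75.9936]
flBL [577.9192 158.5015] [207.3098 248.9793]
flFL [635.8558 300.3888] [353.3802 223.0533]
flFR [744.1519 257.5837] [310.5937 176.3721]
0.17 [0.5589 0.1892 0.17  ] [0.5602 0.1478 0.17  ]
0.18 [0.5582 0.1874 0.18  ] [0.5595 0.1463 0.18  ]
0.19 [0.5576 0.1856 0.19  ] [0.5589 0.1448 0.19  ]
bottle [ 0.3992 -0.3123  0.03  ]
spool [ 0.5404 -0.3641  0.03  ]
[ 0.5003 -0.0059  0.12  ]
```

```bash
cat >> h.py <<'E'
def to(pos,yaw):
    s=robot.observe(); R=Ro.from_euler('xyz',s['tool_rot']); G=Ro.from_euler('xyz',[np.pi,0,yaw])
    print('t',round(s['time'],2),'pos',s['tool_pos'].round(4),'rot',s['tool_rot'].round(3),'F',s['contact_force'].round(1),
     '\nshift',R.inv().apply(np.array(pos)-s['tool_pos']).round(4),'turn',(R.inv()*G).as_rotvec().round(3))
E
python3 -c "
from h import *
to([.5558,-.1715,.16],.352)"
```

```text
t 0.1 pos [ 0.118  -0.5112  0.2261] rot [-3.14  -0.     0.227] F [ 0.4 -0.3  0.4] 
shift [ 0.5029 -0.2325  0.0665] turn [-0.001 -0.    -0.125]
```

{"method": "arm_command", "body": {"moves": [[[0.04,-0.019,0],[0,0,-0.02],0.09],[[0.08,-0.037,0],[0,0,-0.04],0.09],[[0.12,-0.056,0],[0,0,-0.06],0.09],[[0.16,-0.074,0],[0,0,-0.08],0.09],[[0.2,-0.093,0],[0,0,-0.1],0.09]]}}

```text
time: 0.6
tool_pos: [0.2931, -0.3746, 0.2265]
tool_rot: [-3.141, 0.0, 0.327]
contact_force: [0.7, -0.7, -0.2]
opening: 0.0903
grip_force: 0.0
```

{"method": "arm_command", "body": {"moves": [[[0.04,-0.019,0],[0,0,0],0.09],[[0.08,-0.037,0],[0,0,0],0.09],[[0.12,-0.056,0],[0,0,0],0.09],[[0.16,-0.074,0],[0,0,0],0.09],[[0.2,-0.093,0],[0,0,0],0.09]]}}

```text
time: 1.1
tool_pos: [0.4526, -0.2222, 0.2265]
tool_rot: [-3.141, 0.0, 0.327]
contact_force: [-0.1, -0.6, 0.5]
opening: 0.0898
grip_force: 0.0
```

```bash
python3 -c "
from h import *
to([.5558,-.1715,.16],.352)"
```

```text
t 1.1 pos [ 0.4526 -0.2222  0.2265] rot [-3.141  0.     0.327] F [-0.1 -0.6  0.5] 
shift [ 0.1141 -0.0148  0.0665] turn [-0.     0.    -0.025]
```

{"method": "arm_command", "body": {"moves": [[[0.04,-0.005,0],[0,0,-0.01],0.09],[[0.08,-0.01,0.01],[0,0,-0.025],0.09],[[0.114,-0.015,0.03],[0,0,-0.025],0.09],[[0.114,-0.015,0.066],[0,0,-0.025],0.09],[[0.114,-0.015,0.066],[0,0,-0.025],0.09]]}}

```text
time: 1.6
tool_pos: [0.5524, -0.1709, 0.1556]
tool_rot: [-3.134, 0.008, 0.354]
contact_force: [-0.5, 0.4, -0.9]
opening: 0.09
grip_force: 0.0
```

```bash
python3 -c "
from h import *
to([.5558,-.1715,.061],.352)
snap('side','s2.png',(300,160,420,260),6);a=cv2.imread('pics/s2.png')
snap('top','t2.png',(350,200,450,290),6);b=cv2.imread('pics/t2.png')
b=cv2.resize(b,(0,0),fx=.5,fy=.5);a=a[:,:480]
o=np.zeros((600,790,3),'uint8');o[:,:480]=a;o[:270,480:780]=b;cv2.imwrite('pics/c2.png',o)
"
```

```text
t 1.6 pos [ 0.5524 -0.1709  0.1556] rot [-3.134  0.008  0.354] F [-0.5  0.4 -0.9] 
shift [0.0037 0.0025 0.0945] turn [-0.007  0.008  0.002]
```

View pics/c2.png

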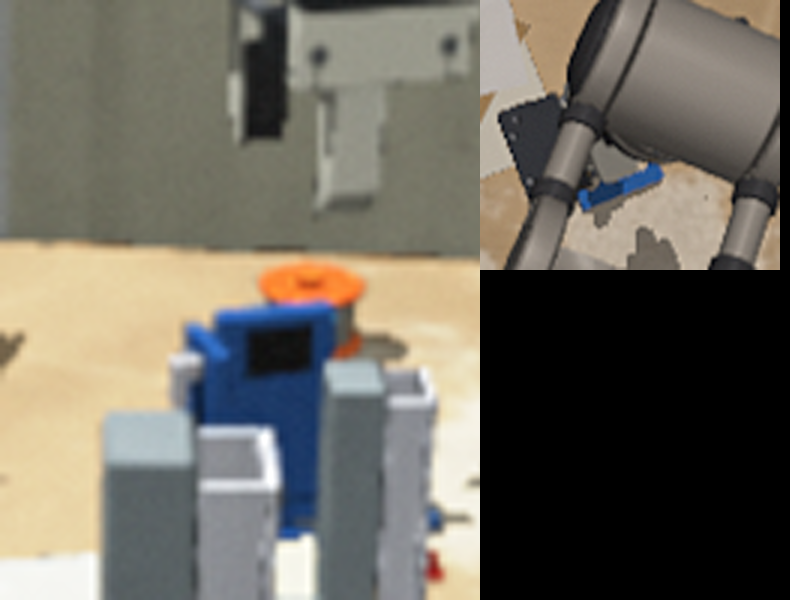

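The crop shows the fingers (tips at about (345,210) and (263,138)) straddling the fin's patch at (280,350). The way down is clear.

{"method": "arm_command", "body": {"moves": [[[0.004,0.002,0.02],[-0.007,0.008,0],0.09],[[0.004,0.002,0.045],[-0.007,0.008,0],0.09],[[0.004,0.002,0.07],[-0.007,0.008,0],0.09],[[0.004,0.002,0.09],[-0.007,0.008,0],0.09],[[0.004,0.002,0.094],[-0.007,0.008,0],0.09]]}}

```text
time: 2.2
tool_pos: [0.5586, -0.1741, 0.0667]
tool_rot: [3.135, -0.007, 0.351]
contact_force: [-0.6, -0.0, -0.1]
opening: 0.09
grip_force: 0.0
```

```bash
python3 -c "
from h import *
to([.5558,-.1715,.061],.352)"
```

```text
t 2.2 pos [ 0.5586 -0.1741  0.0667] rot [ 3.135 -0.007  0.351] F [-0.6 -0.  -0.1] 
shift [-0.0017 -0.0034  0.0057] turn [ 0.006 -0.007 -0.001]
```

{"method": "arm_command", "body": {"moves": [[[-0.002,-0.003,0.005],[0.007,-0.007,0],0.09],[[-0.002,-0.003,0.005],[0.007,-0.007,0],0.09],[[-0.002,-0.003,0.005],[0.007,-0.007,0],0.05],[[-0.002,-0.003,0.005],[0.007,-0.007,0],0.03],[[-0.002,-0.003,0.005],[0.007,-0.007,0],0.02]], "squeeze": 10}}

```text
time: 2.7
tool_pos: [0.5567, -0.1714, 0.0624]
tool_rot: [3.141, -0.002, 0.352]
contact_force: [-0.4, 0.5, -0.0]
opening: 0.0706
grip_force: 0.0
```

{"method": "arm_command", "body": {"moves": [[[0,0,0],[0,0,0],0.008],[[0,0,0],[0,0,0],0.006],[[0,0,0],[0,0,0],0.006],[[0,0,0],[0,0,0],0.006],[[0,0,0],[0,0,0],0.006]], "squeeze": 10}}

```text
time: 3.2
tool_pos: [0.5563, -0.1713, 0.0616]
tool_rot: [-3.142, -0.001, 0.352]
contact_force: [0.1, 0.6, -0.2]
opening: 0.0305
grip_force: 0.0
```

{"method": "arm_command", "body": {"moves": [[[0,0,0],[0,0,0],0.006],[[0,0,0],[0,0,0],0.006],[[0,0,0],[0,0,0],0.006],[[0,0,0],[0,0,0],0.006],[[0,0,0],[0,0,0],0.006]], "squeeze": 10}}

```text
time: 3.7
tool_pos: [0.5562, -0.1713, 0.0615]
tool_rot: [-3.141, -0.001, 0.352]
contact_force: [0.0, -0.4, -2.4]
opening: 0.0119
grip_force: 10.0
```

{"method": "arm_command", "body": {"moves": [[[0,0,0],[0,0,0],0.006],[[0,0,0],[0,0,0],0.006],[[0,0,0],[0,0,0],0.006],[[0,0,0],[0,0,0],0.006],[[0,0,0],[0,0,0],0.006]], "squeeze": 35}}

```text
time: 4.2
tool_pos: [0.5562, -0.1712, 0.0616]
tool_rot: [-3.141, -0.001, 0.352]
contact_force: [-0.2, 0.1, -2.2]
opening: 0.0118
grip_force: 35.0
```

{"method": "arm_command", "body": {"moves": [[[0,0,-0.01],[0,0,0],0.006],[[0,0,-0.04],[0,0,0],0.006],[[0,0,-0.08],[0,0,0],0.006],[[0,0,-0.12],[0,0,0],0.006],[[0,0,-0.16],[0,0,0],0.006]]}}

```text
time: 4.7
tool_pos: [0.5559, -0.1712, 0.2241]
tool_rot: [3.141, -0.001, 0.352]
contact_force: [0.8, -0.2, -3.6]
opening: 0.0121
grip_force: 35.0
```

```bash
python3 -c "
from h import *
to([.48,.167,.24],.035)"
```

```text
t 4.7 pos [ 0.5559 -0.1712  0.2241] rot [ 3.141e+00 -1.000e-03  3.520e-01] F [ 0.8 -0.2 -3.6] 
shift [ 0.0453 -0.3436 -0.016 ] turn [ 0.    -0.001  0.317]
```

{"method": "arm_command", "body": {"moves": [[[0,-0.03,-0.03],[0,0,0.04],0.006],[[0,-0.065,-0.05],[0,0,0.08],0.006],[[0,-0.1,-0.06],[0,0,0.12],0.006],[[0,-0.14,-0.06],[0,0,0.16],0.006],[[0.01,-0.18,-0.06],[0,0,0.2],0.006]]}}

```text
time: 5.2
tool_pos: [0.5022, 0.0021, 0.2832]
tool_rot: [3.141, -0.003, 0.149]
contact_force: [-0.2, -0.2, -2.8]
opening: 0.0121
grip_force: 35.0
```

```bash
python3 -c "
from h import *
to([.47,.167,.24],.035)"
```

```text
t 5.2 pos [0.5022 0.0021 0.2832] rot [ 3.141e+00 -3.000e-03  1.490e-01] F [-0.2 -0.2 -2.8] 
shift [-0.0075 -0.1679  0.0431] turn [ 0.    -0.003  0.114]
```

{"method": "arm_command", "body": {"moves": [[[0,-0.035,0],[0,0,0.03],0.006],[[-0.003,-0.075,0],[0,0,0.06],0.006],[[-0.005,-0.12,0],[0,0,0.09],0.006],[[-0.007,-0.15,0.0],[0,0,0.114],0.006],[[-0.007,-0.168,0.01],[0,0,0.114],0.006]]}}

```text
time: 5.7
tool_pos: [0.4708, 0.1685, 0.2737]
tool_rot: [-3.14, -0.004, 0.039]
contact_force: [1.0, -0.6, -3.7]
opening: 0.0119
grip_force: 35.0
```

{"method": "arm_command", "body": {"moves": [[[0,0,0.025],[0,0,0],0.006],[[0,0,0.05],[0,0,0],0.006],[[0,0,0.07],[0,0,0],0.006],[[0,0,0.08],[0,0,0],0.006],[[0,0,0.08],[0,0,0],0.006]]}}

```text
time: 6.2
tool_pos: [0.4706, 0.166, 0.1911]
tool_rot: [3.142, 0.001, 0.038]
contact_force: [0.3, 0.6, -3.0]
opening: 0.0119
grip_force: 35.0
```

```bash
python3 -c "
from h import *
to([.47,.167,.2],.035)
snap('side','s3.png',(290,160,410,310),4)
snap('top','t3.png',(215,190,295,270),4)
a=cv2.imread('pics/s3.png');b=cv2.imread('pics/t3.png')
o=np.zeros((600,800,3),'uint8');o[:,:480]=a;o[:320,480:800]=b;cv2.imwrite('pics/c3.png',o)
"
```

```text
t 6.2 pos [0.4706 0.166  0.1911] rot [3.142e+00 1.000e-03 3.800e-02] F [ 0.3  0.6 -3. ] 
shift [-0.0006 -0.0011 -0.0089] turn [0.    0.001 0.003]
```

View pics/c3.png

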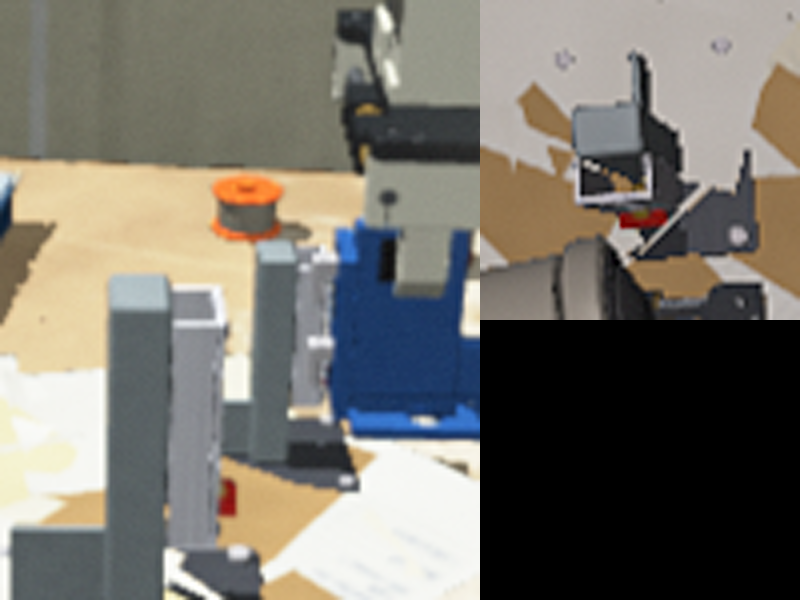

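The view shows the bracket held upright in front of the larger stand. The hooks are at side crop (318,255) and (318,350), and the strip's front top corner is at (222,320). In the top crop the post top is at (607,128) and the strip's front edge at y≈205.

```bash
python3 - <<'E'
from h import *
np.set_printoptions(precision=4,suppress=True)
T=lambda x,y:(215+(x-480-1.5)/4,190+(y-1.5)/4)
P=[atz('top',*T(*p),.188)[:2] for p in[(573,108),(638,103),(642,150),(576,155)]]
print('post',np.array(P),np.mean(P,0))
im=cv2.cvtColor(cv2.imread('pics/full_top0.png'),cv2.COLOR_BGR2HSV)
m=((im[:,:,0]<8)|(im[:,:,0]>172))&(im[:,:,1]>150)&(im[:,:,2]>80); m[:, :240]=0;m[:,270:]=0;m[:220]=0;m[255:]=0
v,u=np.nonzero(m);print('red px',u.min(),u.max(),v.min(),v.max(),u.mean(),v.mean())
r=cv2.minAreaRect(np.c_[u,v].astype('float32'));print(r)
for z in(.05,.06,.07): print(z,atz('top',u.mean(),v.mean(),z))
s=robot.observe();g=s['tool_pos']+[0,0,.0164];y=.038;A=np.array([np.cos(y),np.sin(y),0]);L=np.array([-np.sin(y),np.cos(y),0]);Z=np.array([0,0,1.])
for nm,q in dict(hookC=.046*A-.0125*Z+.005*L,hookbot=.046*A-.0235*Z+.005*L,hooktop=.046*A-.0015*Z+.005*L,lowbot=.046*A-.0675*Z+.005*L,backTop=.034*A+.02*L+.018*Z,backBot=.034*A+.02*L-.078*Z).items(): print(nm,(proj('side',g+q)[0]-[290,160])*4+1.5)
E
python3 - <<'E'
import cv2,numpy as np
im=cv2.imread('pics/full_side0.png')
sx=cv2.imread('pics/full_s3.png')[215:275,355:385]; t=cv2.imread('pics/full_t3.png')[210:250,230:275]
o=np.zeros((600,800,3),'uint8');o[:600,:300]=cv2.resize(sx,(300,600),interpolation=2);o[:444,300:800]=cv2.resize(t,(500,444),interpolation=2)
cv2.imwrite('pics/c4.png',o)
E
```

```text
post [[0.6129 0.1887]
 [0.6149 0.1518]
 [0.5881 0.1499]
 [0.5862 0.1873]] [0.6005 0.1694]
red px 250 261 242 246 255.13888888888889 244.55555555555554
((255.4268035888672, 244.3414764404297), (3.8651039600372314, 11.153586387634277), 83.6598129272461)
0.05 [0.5558 0.1711 0.05  ]
0.06 [0.5553 0.1696 0.06  ]
0.07 [0.5547 0.1681 0.07  ]
hookC [315.6608 278.2271]
hookbot [314.3201 299.5642]
hooktop [317.0137 256.6952]
lowbot [309.0766 383.0168]
backTop [348.0143 231.0338]
backBot [335.1498 417.4738]
```

View pics/c4.png

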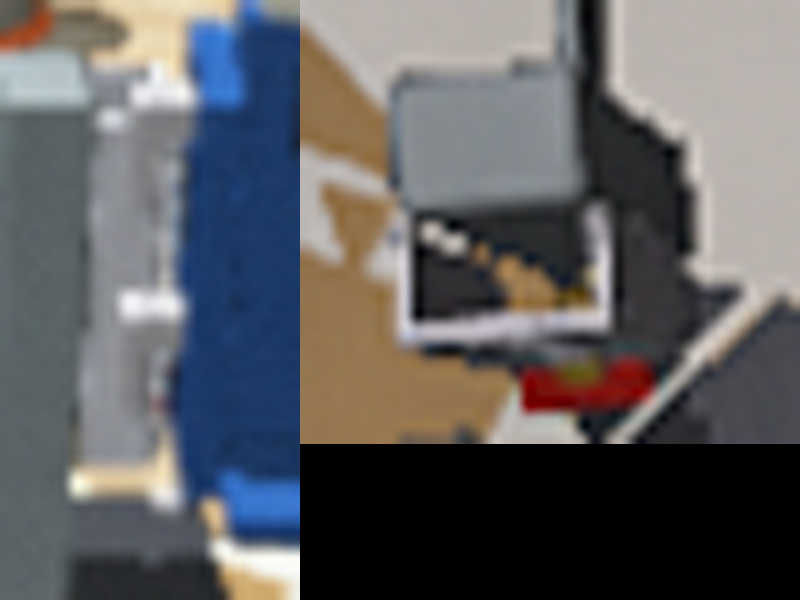

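Run:
```python
from h import *
c=atz('top',248.0,240.0,.178);print(c)
y=.048;A=np.array([np.cos(y),np.sin(y),0])
# bracket grip point is ~2mm ahead of TCP; hooks 48mm ahead. standoff hook tips 12 mm before face
c=np.array([.5597,(.1671+c[1])/2,0])
p=c-A*(.048+.012);p[2]=.117+.049-.0164
print(c);to(p,y)
```

```text
[0.55989709 0.16800841 0.178     ]
[0.5597     0.16755421 0.        ]
t 6.3 pos [0.4718 0.1661 0.1927] rot [-3.141e+00 -2.000e-03  3.800e-02] F [ 0.8 -0.6 -1.3] 
shift [0.0278 0.0025 0.0432] turn [-0.    -0.002 -0.01 ]
```

{"method": "arm_command", "body": {"moves": [[[0.005,0.002,0.015],[0,0,-0.01],0.006],[[0.012,0.002,0.03],[0,0,-0.01],0.006],[[0.02,0.002,0.04],[0,0,-0.01],0.006],[[0.027,0.002,0.043],[0,0,-0.01],0.006],[[0.027,0.002,0.043],[0,0,-0.01],0.006]]}}

```text
time: 6.8
tool_pos: [0.4996, 0.1651, 0.149]
tool_rot: [-3.141, -0.002, 0.047]
contact_force: [0.7, 1.0, -2.8]
opening: 0.0117
grip_force: 35.0
```

Run:
```python
from h import *
to([.4997,.1647,.1496],.048)
snap('side','s5.png');snap('top','t5.png')
a=cv2.imread('pics/full_s5.png')[205:300,310:390];b=cv2.imread('pics/full_t5.png')[205:265,225:285]
o=np.zeros((570,800,3),'uint8');o[:,:480]=cv2.resize(a,(480,570),interpolation=2);o[:320,480:]=cv2.resize(b,(320,320),interpolation=2);cv2.imwrite('pics/c5.png',o)
```

```text
t 6.8 pos [0.4996 0.1651 0.149 ] rot [-3.141e+00 -2.000e-03  4.700e-02] F [ 0.7  1.  -2.8] 
shift [ 0.0001  0.0004 -0.0006] turn [-0.    -0.002 -0.001]
```

View pics/c5.png

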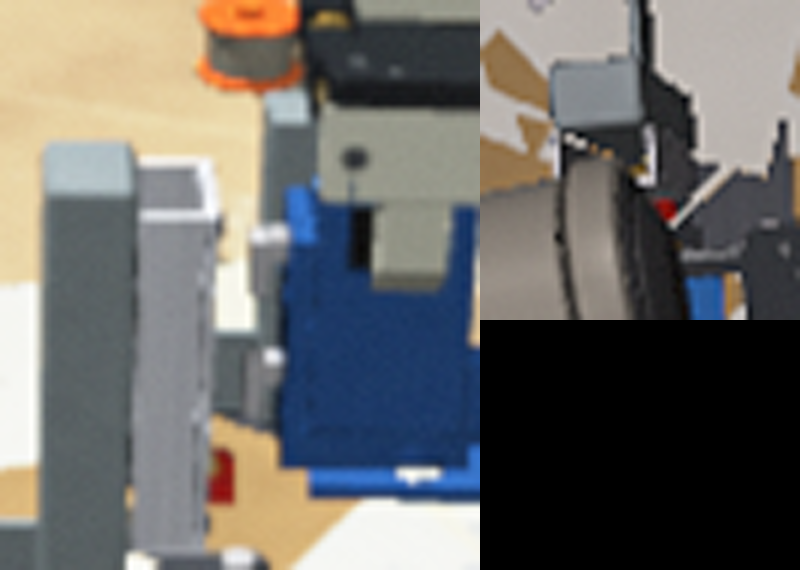

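The side crop shows the hook tips (left edge 250) about 12 mm in front of the strip's face (217), level and vertical. Now I'll advance gently.

{"method": "arm_command", "body": {"moves": [[[0.003,0,0],[0,0,0],0.006],[[0.006,0,0],[0,0,0],0.006],[[0.008,0,0],[0,0,0],0.006],[[0.009,0,0],[0,0,0],0.006],[[0.01,0,0],[0,0,0],0.006]]}}

```text
time: 7.4
tool_pos: [0.5084, 0.1656, 0.1487]
tool_rot: [-3.141, -0.001, 0.048]
contact_force: [0.8, -0.3, -2.4]
opening: 0.0116
grip_force: 35.0
```

{"method": "arm_command", "body": {"moves": [[[0.0007,0,0],[0,0,0],0.006],[[0.0014,0,0],[0,0,0],0.006],[[0.0021,0,0],[0,0,0],0.006],[[0.0028,0,0],[0,0,0],0.006],[[0.0035,0,0],[0,0,0],0.006]]}}

```text
time: 7.9
tool_pos: [0.5119, 0.1658, 0.1487]
tool_rot: [-3.141, -0.001, 0.048]
contact_force: [0.8, -0.1, -2.4]
opening: 0.0117
grip_force: 35.0
```

{"method": "arm_command", "body": {"moves": [[[0.0006,0,0],[0,0,0],0.006],[[0.0012,0,0],[0,0,0],0.006],[[0.0018,0,0],[0,0,0],0.006],[[0.0024,0,0],[0,0,0],0.006],[[0.003,0,0],[0,0,0],0.006]]}}

```text
time: 8.4
tool_pos: [0.5148, 0.1659, 0.1487]
tool_rot: [-3.141, -0.001, 0.048]
contact_force: [0.5, -0.3, -2.4]
opening: 0.0118
grip_force: 35.0
```

```bash
python3 -c "
from h import *
to([.52,.1655,.1496],.048)"
```

```text
t 8.4 pos [0.5148 0.1659 0.1487] rot [-3.141e+00 -1.000e-03  4.800e-02] F [ 0.5 -0.3 -2.4] 
shift [ 0.0051  0.0007 -0.0009] turn [-0.    -0.001 -0.   ]
```

{"method": "arm_command", "body": {"moves": [[[0.0006,0,0],[0,0,0],0.006],[[0.0012,0,0],[0,0,0],0.006],[[0.0018,0,0],[0,0,0],0.006],[[0.0024,0,0],[0,0,0],0.006],[[0.003,0,0],[0,0,0],0.006]]}}

```text
time: 8.9
tool_pos: [0.5179, 0.1661, 0.1487]
tool_rot: [-3.141, -0.001, 0.048]
contact_force: [0.3, 0.0, -2.7]
opening: 0.012
grip_force: 35.0
```

{"method": "arm_command", "body": {"moves": [[[0.0005,0,0],[0,0,0],0.006],[[0.001,0,0],[0,0,0],0.006],[[0.0015,0,0],[0,0,0],0.006],[[0.002,0,0],[0,0,0],0.006],[[0.0025,0,0],[0,0,0],0.006]]}}

```text
time: 9.4
tool_pos: [0.5204, 0.1662, 0.1487]
tool_rot: [-3.141, -0.001, 0.048]
contact_force: [0.0, 0.2, -2.4]
opening: 0.0121
grip_force: 35.0
```

{"method": "arm_command", "body": {"moves": [[[0.0005,0,0],[0,0,0],0.006],[[0.001,0,0],[0,0,0],0.006],[[0.0015,0,0],[0,0,0],0.006],[[0.002,0,0],[0,0,0],0.006],[[0.0025,0,0],[0,0,0],0.006]]}}

```text
time: 9.9
tool_pos: [0.5226, 0.1663, 0.1487]
tool_rot: [-3.141, -0.0, 0.048]
contact_force: [-2.2, -0.2, -1.8]
opening: 0.0117
grip_force: 35.0
```

{"method": "arm_command", "body": {"moves": [[[0.0003,0,0],[0,0,0],0.006],[[0.0006,0,0],[0,0,0],0.006],[[0.0009,0,0],[0,0,0],0.006],[[0.0012,0,0],[0,0,0],0.006],[[0.0015,0,0],[0,0,0],0.006]]}}

```text
time: 10.4
tool_pos: [0.5228, 0.1662, 0.1487]
tool_rot: [3.141, 0.002, 0.048]
contact_force: [-8.2, -1.6, 4.7]
opening: 0.0117
grip_force: 35.0
```

Run:
```python
from h import *
to([.5237,.1655,.1496],.048);print(robot.observe()['torque'])
snap('side','s6.png')
a=cv2.imread('pics/full_s6.png')[210:305,305:385]
cv2.imwrite('pics/c6.png',cv2.resize(a,(500,594),interpolation=2))
```

```text
t 10.4 pos [0.5228 0.1662 0.1487] rot [3.141e+00 2.000e-03 4.800e-02] F [-8.2 -1.6  4.7] 
shift [ 0.0009  0.0007 -0.0009] turn [0.    0.002 0.   ]
[-0.11744755  1.20240609  0.18003256]
```

View pics/c6.png

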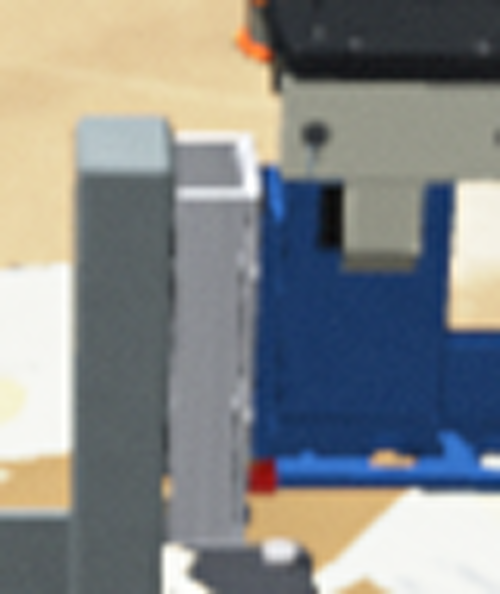

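The hooks are through the slots and the back is close to the strip. The upward force suggests the lower edge is riding on the brass nose, so I'll rise slightly and check.

{"method": "arm_command", "body": {"moves": [[[0,0,-0.0005],[0,0,0],0.006],[[0,0,-0.001],[0,0,0],0.006],[[0,0,-0.0015],[0,0,0],0.006],[[0,0,-0.0015],[0,0,0],0.006],[[0,0,-0.0015],[0,0,0],0.006]]}}

```text
time: 10.95
tool_pos: [0.5228, 0.1662, 0.1492]
tool_rot: [3.141, 0.003, 0.048]
contact_force: [-6.7, -0.8, -4.8]
opening: 0.012
grip_force: 35.0
```

{"method": "arm_command", "body": {"moves": [[[-0.0003,0,0.001],[0,0,0],0.006],[[-0.0003,0,0.002],[0,0,0],0.006],[[-0.0003,0,0.003],[0,0,0],0.006],[[-0.0003,0,0.004],[0,0,0],0.006],[[-0.0003,0,0.005],[0,0,0],0.006]]}}

```text
time: 11.45
tool_pos: [0.5228, 0.1665, 0.1456]
tool_rot: [-3.141, 0.001, 0.048]
contact_force: [-9.8, -0.5, 2.3]
opening: 0.0116
grip_force: 35.0
```

{"method": "arm_command", "body": {"moves": [[[-0.0006,0,0.001],[0,0,0],0.006],[[-0.0006,0,0.002],[0,0,0],0.006],[[-0.0006,0,0.003],[0,0,0],0.006],[[-0.0006,0,0.0035],[0,0,0],0.006],[[-0.0006,0,0.004],[0,0,0],0.006]]}}

```text
time: 11.95
tool_pos: [0.5227, 0.1666, 0.143]
tool_rot: [-3.141, -0.001, 0.048]
contact_force: [-9.9, -0.4, 10.7]
opening: 0.0117
grip_force: 35.0
```

{"method": "arm_command", "body": {"moves": [[[0,0,0.0005],[0,0,0],0.006],[[0,0,0.001],[0,0,0],0.006],[[0,0,0.0015],[0,0,0],0.006],[[0,0,0.002],[0,0,0],0.006],[[0,0,0.0025],[0,0,0],0.006]]}}

```text
time: 12.45
tool_pos: [0.5227, 0.1667, 0.1408]
tool_rot: [-3.141, -0.001, 0.048]
contact_force: [-11.0, -0.0, 14.9]
opening: 0.0116
grip_force: 35.0
```

{"method": "arm_command", "body": {"moves": [[[-0.0005,0,0.0005],[0,0,0],0.006],[[-0.001,0,0.001],[0,0,0],0.006],[[-0.001,0,0.0015],[0,0,0],0.006],[[-0.001,0,0.002],[0,0,0],0.006],[[-0.001,0,0.0025],[0,0,0],0.006]]}}

```text
time: 12.95
tool_pos: [0.5226, 0.1667, 0.1399]
tool_rot: [-3.141, -0.004, 0.048]
contact_force: [-13.6, -1.5, 25.0]
opening: 0.0117
grip_force: 35.0
```

{"method": "arm_command", "body": {"moves": [[[0,0,0.0005],[0,0,0],0.006],[[0,0,0.001],[0,0,0],0.006],[[0,0,0.0015],[0,0,0],0.006],[[0,0,0.002],[0,0,0],0.006],[[0,0,0.0025],[0,0,0],0.006]]}}

```text
time: 13.45
tool_pos: [0.5229, 0.1665, 0.1344]
tool_rot: [-3.141, -0.002, 0.048]
contact_force: [-5.4, 0.6, 7.7]
opening: 0.0113
grip_force: 35.0
```

{"method": "arm_command", "body": {"moves": [[[0,0,0.0005],[0,0,0],0.006],[[0,0,0.001],[0,0,0],0.006],[[0,0,0.0015],[0,0,0],0.006],[[0,0,0.002],[0,0,0],0.006],[[0,0,0.002],[0,0,0],0.006]]}}

```text
time: 13.95
tool_pos: [0.5229, 0.1665, 0.1342]
tool_rot: [-3.141, -0.004, 0.048]
contact_force: [-10.1, -1.3, 18.7]
opening: 0.0116
grip_force: 35.0
```

Run:
```python
from h import *
to([.5227,.1666,.134],.048)
snap('side','s7.png')
a=cv2.imread('pics/full_s7.png')[210:305,305:385]
cv2.imwrite('pics/c7.png',cv2.resize(a,(500,594),interpolation=2))
```

```text
t 13.95 pos [0.5229 0.1665 0.1342] rot [-3.141 -0.004  0.048] F [-10.1  -1.3  18.7] 
shift [-0.0002 -0.0001  0.0002] turn [-0.001 -0.004 -0.   ]
```

View pics/c7.png

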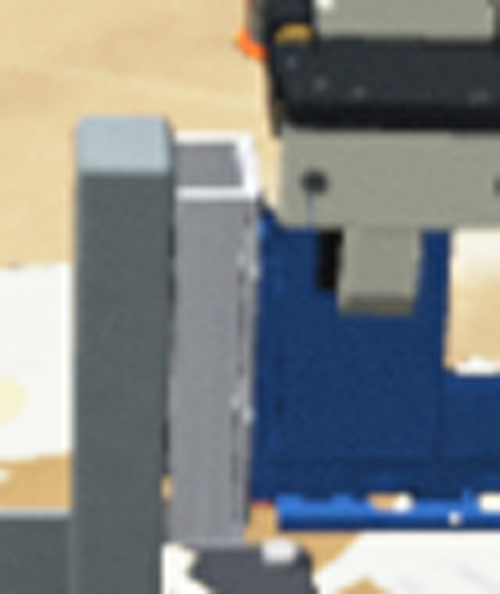

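The bracket clicked and met a rigid stop, and the flange moved down about 14.5 mm with the red tab nearly covered. Now I'll relax the load and release.

{"method": "arm_command", "body": {"moves": [[[-0.0005,0,-0.001],[0,0,0],0.006],[[-0.001,0,-0.002],[0,0,0],0.006],[[-0.001,0,-0.003],[0,0,0],0.006],[[-0.001,0,-0.003],[0,0,0],0.006],[[-0.001,0,-0.003],[0,0,0],0.006]]}}

```text
time: 14.5
tool_pos: [0.5222, 0.1662, 0.1347]
tool_rot: [-3.141, -0.002, 0.048]
contact_force: [1.6, 0.5, -2.1]
opening: 0.0121
grip_force: 35.0
```

{"method": "arm_command", "body": {"moves": [[[0.0003,0,0.001],[0,0,0],0.006],[[0.0003,0,0.001],[0,0,0],0.006],[[0.0003,0,0.001],[0,0,0],0.02],[[0.0003,0,0.001],[0,0,0],0.035],[[0.0003,0,0.001],[0,0,0],0.05]], "squeeze": 10}}

```text
time: 15.0
tool_pos: [0.5214, 0.1662, 0.1335]
tool_rot: [-3.142, -0.0, 0.048]
contact_force: [0.3, -0.0, -1.0]
opening: 0.031
grip_force: 0.0
```

{"method": "arm_command", "body": {"moves": [[[0,0,0],[0,0,0],0.06],[[0,0,0],[0,0,0],0.06],[[0,0,0],[0,0,0],0.06],[[0,0,0],[0,0,0],0.06],[[0,0,0],[0,0,0],0.06]]}}

```text
time: 15.5
tool_pos: [0.5217, 0.1663, 0.1337]
tool_rot: [-3.141, -0.001, 0.048]
contact_force: [-0.7, -0.4, -0.1]
opening: 0.0596
grip_force: 0.0
```

{"method": "arm_command", "body": {"moves": [[[0,0,-0.01],[0,0,0],0.06],[[0,0,-0.03],[0,0,0],0.06],[[0,0,-0.06],[0,0,0],0.06],[[0,0,-0.1],[0,0,0],0.06],[[-0.03,0,-0.13],[0,0,0],0.06]]}}

```text
time: 16.0
tool_pos: [0.4939, 0.1647, 0.2664]
tool_rot: [-3.141, -0.005, 0.047]
contact_force: [0.2, 0.1, 0.4]
opening: 0.0599
grip_force: 0.0
```

{"method": "arm_command", "body": {"moves": [[[-0.03,0,0],[0,0,0],0.06],[[-0.06,0.04,0],[0,0,0],0.06],[[-0.08,0.08,0],[0,0,0],0.06],[[-0.08,0.12,0],[0,0,0],0.06],[[-0.08,0.16,0],[0,0,0],0.06]]}}

```text
time: 16.5
tool_pos: [0.4188, -0.0, 0.2649]
tool_rot: [3.141, -0.003, 0.049]
contact_force: [1.1, 0.4, -0.1]
opening: 0.0603
grip_force: 0.0
```

Run:
```python
from h import *
to([.5227,.1666,.134],.048)
snap('side','s8.png');snap('top','t8.png')
a=cv2.imread('pics/full_s8.png')[210:305,305:385];b=cv2.imread('pics/full_t8.png')[200:270,220:290]
o=np.zeros((594,800,3),'uint8');o[:,:500]=cv2.resize(a,(500,594),interpolation=2);o[:300,500:]=cv2.resize(b,(300,300),interpolation=2);cv2.imwrite('pics/c8.png',o)
p=np.array([.5597,.1675,0]);A=np.array([np.cos(.048),np.sin(.048),0]);L=np.array([-A[1],A[0],0]);im=(proj('side',[p+.02*L+[0,0,.072],p-.034*A+.0*L+[0,0,.1505+.018],p-.034*A-.0*L+[0,0,.1505+.018-.005]])-[305,210])*6.25;print(im)
```

```text
t 16.5 pos [ 0.4188 -0.      0.2649] rot [ 3.141e+00 -3.000e-03  4.900e-02] F [ 1.1  0.4 -0.1] 
shift [ 0.1114 -0.1614  0.1312] turn [ 0.    -0.003  0.001]
[[243.74623481 498.73007766]
 [364.40376763 193.77693125]
 [363.53254768 208.54708908]]
```

View pics/c8.png

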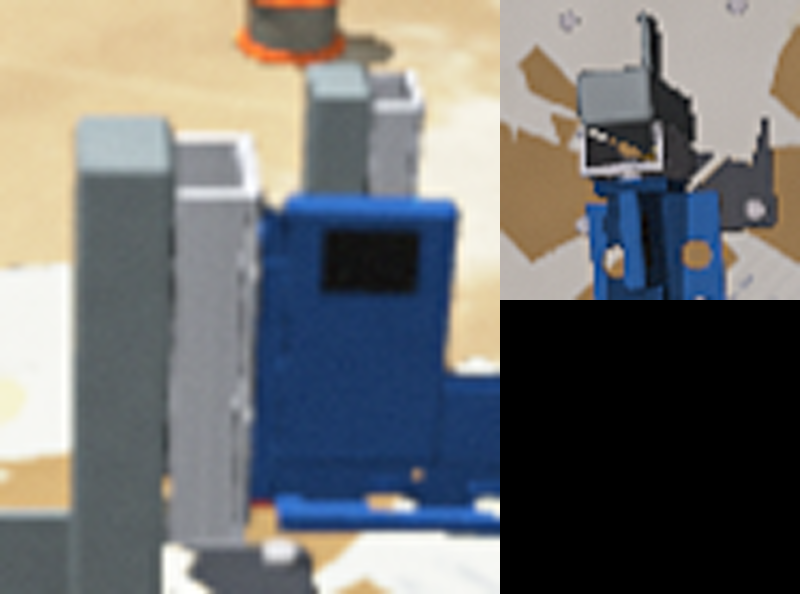

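The bracket hangs flat on the strip, upright and unmoved since release. The tab's lower end at (262,503) sits about 4 mm lower than before. I'm handing in.

```bash
python3 -c "
from h import *
print(robot.hand_in())"
```

```text
the job is handed in; nothing more can be done
None
```

The bracket is hooked into the slots, flat on the strip, pushed past the click to a rigid stop and let go. I handed it in at about 17 s of the 64 s. The downward push briefly read 25 N at the click (6 to 12 N was described), and the hand-in gave no verdict.

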